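Let a feed roller out of the dispenser without slamming its lid

TASK

Let the roller out of the orange dispenser: press its lever right down with your fingertips so that the lid swings wide open and the roller rolls into the catch tray, then ease the lever back up over a second or more so that the lid shuts without slamming. Work by the lever alone, without touching either lid or roller, and leave the roller in the tray. Keep the blue dispenser shut and the loose things around where they are.

Things in the scene. Friction and masses are not known exactly. Their poses are not given: they have to be found in the camera images.
- disp_orange: Orange roller dispenser, fixed, grey steel with orange lid frame and lever pad; 207 x 100 mm, 73 mm high shut, 135 with the lid up. Origin on the worktop; z up; local +x runs from the lever (near the robot, front end x = -137 mm) along the sloping trough to the catch tray (far end x = 157). Lever axis parallel to y at x = -35, z = 45 mm; lid hinge at x = -12, z = 70.
- disp_orange_pad (a point): Centre of the top face of the orange lever pad (34 mm along the lever x 40 mm across, 8 mm thick), 85 mm in front of the lever axis; moves with the lever. At rest 65 mm above the worktop (pad level); pressed right down 31 mm above it (pad tipped 0.38 rad), moving almost straight down (under 3 mm sideways). A flat fingertip then rests on the inner, higher part, some 35 mm above the worktop.
- disp_orange_lever (a joint): Angle of the orange lever, rad: 0 at rest (pad up), 0.38 pressed down onto its stop. A spring and the lid's weight push it back up: about 4 N at the pad to start, 5 to 8 N right down. Let go, it snaps back up and the lid slams.
- disp_orange_lid (a joint): Angle of the orange lid, rad: 0 shut, about 0.65 wide open; linked to the lever, lid angle = 1.7 x lever angle. The lid is 114 mm long and 82 mm wide, hinged at the high end of the trough beside the lever; the lip at its free end holds the roller back until the lid is about 0.3 rad open.
- disp_blue: Blue roller dispenser, fixed, grey steel with blue lid frame and lever pad; 207 x 100 mm, 73 mm high shut, 135 with the lid up. Origin on the worktop; z up; local +x runs from the lever (near the robot, front end x = -137 mm) along the sloping trough to the catch tray (far end x = 157). Lever axis parallel to y at x = -35, z = 45 mm; lid hinge at x = -12, z = 70.
- disp_blue_pad (a point): Centre of the top face of the blue lever pad (34 mm along the lever x 40 mm across, 8 mm thick), 85 mm in front of the lever axis; moves with the lever. At rest 65 mm above the worktop (pad level); pressed right down 31 mm above it (pad tipped 0.38 rad), moving almost straight down (under 3 mm sideways). A flat fingertip then rests on the inner, higher part, some 35 mm above the worktop.
- disp_blue_lever (a joint): Angle of the blue lever, rad: 0 at rest (pad up), 0.38 pressed down onto its stop. A spring and the lid's weight push it back up: about 4 N at the pad to start, 5 to 8 N right down. Let go, it snaps back up and the lid slams.
- disp_blue_lid (a joint): Angle of the blue lid, rad: 0 shut, about 0.65 wide open; linked to the lever, lid angle = 1.7 x lever angle. The lid is 114 mm long and 82 mm wide, hinged at the high end of the trough beside the lever; the lip at its free end holds the roller back until the lid is about 0.3 rad open.
- disp_orange_roller: Loose white feed roller with steel shaft ends in the orange dispenser, 22 mm in diameter, 56 mm long over the shaft ends, 40 g; origin at its centre, axis along its local y. At the start it lies in the trough behind the lid's lip, about 36 mm above the worktop; once let out it rolls by itself into the catch tray and lies there with its centre about 24 mm above the worktop.
- disp_blue_roller: Loose white feed roller with steel shaft ends in the blue dispenser, 22 mm in diameter, 56 mm long over the shaft ends, 40 g; origin at its centre, axis along its local y. At the start it lies in the trough behind the lid's lip, about 36 mm above the worktop; once let out it rolls by itself into the catch tray and lies there with its centre about 24 mm above the worktop.
- disp_orange_tray (a point): Centre of the floor of the orange dispenser's catch tray, 125 mm along local x from the dispenser's origin; the tray is 57 mm long, 67 mm wide inside.
- usb_stick: Dark data stick, 17 x 54 x 8 mm, lying loose on the worktop; origin at the centre of its underside. Bystander.
- flux_bottle: White dropper bottle, 32 mm in diameter, 100 mm high, standing loose; origin at the centre of its underside. Bystander.
- clip: Green spring clip, 23 x 38 x 20 mm, loose; origin at the centre of its underside. Bystander.
- brick: Black power brick, 50 x 128 x 32 mm, loose; origin at the centre of its underside. Bystander.

How it is judged:
On the way:
1. the fingers hold the orange lever down and the lid stands wide open (value of joint disp_orange_lid above 0.54 rad and contact force between the fingers and disp_orange_lever above 0.5 N), for 0.2 s.
At the end, for the whole second after the job is handed in: The roller of the orange dispenser lies still in that dispenser's catch tray (its centre within the tray walls, below 36 mm), both lids are shut (within 0.04 rad), nothing is touched (x of disp_orange_roller in the frame of disp_orange between 0.113 and 0.152 m and y of disp_orange_roller in the frame of disp_orange between -0.03 and 0.03 m and height (world z) of disp_orange_roller below 0.036 m and linear speed of disp_orange_roller below 0.05 m/s and value of joint each of disp_orange_lid, disp_blue_lid below 0.04 rad).
It fails at once if the orange lid came down too fast (over 2 rad/s): it slammed (velocity of joint disp_orange_lid below -2 rad/s).
It fails at once if the blue dispenser was opened (value of joint disp_blue_lid above 0.1 rad).
It fails at once if the robot touched a dispenser's lid (contact force between any of the fingers, the arm and disp_orange_lid above 0.3 N or contact force between any of the fingers, the arm and disp_blue_lid above 0.3 N).
It fails at once if the robot touched a dispenser's roller (contact force between any of the fingers, the arm and disp_orange_roller above 0.3 N or contact force between any of the fingers, the arm and disp_blue_roller above 0.3 N).
It fails at once if a loose thing nearby was moved more than 20 mm or tipped (distance of any of usb_stick, flux_bottle, clip, brick from where it was at the start of the episode above 0.02 m or angle between flux_bottle's own z axis and vertical above 0.5 rad).
It also fails if it takes over 38 s, if anything falls off the work surface, if the arm or the gripper's body presses on something with over 40 N, if the wrist force passes 120 N, or if a joint passes its speed limit or range.

ROBOT

A 7-joint arm with a two-finger parallel gripper is mounted at the origin on a cart in front of the work surface, level with it; the furniture and walls round the work are solid. World frame = base frame: x ahead of the robot, y to its left, z up, the work surface at z = 0. Lengths are in m, angles in rad, forces in N, time in s.
With the tool pointing down it reaches from about 0.4 to 0.85 m from the base axis. Payload 10.4 kg.
Tool frame: the origin (TCP) lies between the finger pads; the fingertips stand 22 mm ahead of it and the grasp point (between the pads) lies 3 mm ahead of it; z points along the fingers, y is the line along which they close (so a half turn about z gives the same grasp; the last joint's range is limited). The gripper opens to 85 mm and grips with 20 to 120 N. Pads are 22 mm wide; open, the fingers measure 114 mm over their backs; the gripper's body (76 mm by 85 mm) begins 54 mm behind the grasp point. The pads swing forward as they close: fully open they stand 13 mm farther back than shut.
Start: joints at [-1.261, 0.332, -0.065, 1.46, 0.022, 1.35, -0.088], TCP at [0.204, 0.591, 0.253] pointing down, gripper open.
Joint ranges: [-2.6, 2.6], [-0.5, 2.12], [-1.47, 1.34], [0.16, 2.42], [-1.27, 4.41], [0.06, 2.06], [-2.6, 2.6]. Speed limits (rad/s): [2.22, 2.22, 2.79, 2.79, 3.14, 3.14, 3.14].

INTERFACE

Orientations are given as a unit quaternion [x, y, z, w].
In Python, from workcell import manip, camera, ticket, boxes_of, outline_of gives the robot as it stands.
- The arm moves only by the tool carry_out, never from a script. Its argument "deltas" is a list of rows, each a list of 5 numbers: the shift along the tool's x, y, z as a fraction of full scale, then the turn about the tool's z as a fraction of full scale, then the opening, from -1 (shut) to 1 (fully open), so that 0 is half open. In form: [[tx, ty, tz, spin, gripper], ...]. A call has 1 to 20 rows; each row is the pose to reach, as a shift and turn from the pose commanded when the call began, along the tool's axes at that moment; what a row does not reach only later rows make up. Full scale, the value 1, is 150 mm for a shift and 30 degrees for a turn. A row lasts 1/8 s, in which the tool goes at most 62.5 mm and 10.7 degrees, less where a joint would pass 70% of its speed; a pose out of reach is approached as far as the arm can. A call with a number of a shift or a turn outside -1 to 1 is refused whole. A call with a gripper value outside its range is refused whole. The fingers move at their own pace and stop on an object; "force" is the grip in N (left out, the last holds). Time passes only in rows, so rows that repeat a pose let the fingers close. It gives the time, the measured TCP pose, the force, the opening and the grip force at its end, in the units of the state.
- manip.get_obs(): the state, without advancing time (a new reading comes with each control period).
- camera(name): name is "side" or "top" or "wrist"; returns a dict with "img" (420x560x3 uint8, red, green, blue), "depth" (420x560 float32, m along the optical axis (not along the pixel's ray), 0 where there is no reading), "vertical_fov" (degrees; the focal length in pixels is half the picture's height over the tangent of half this angle, whatever the lens; pixels are square), "cx", "cy" (the principal point, pixels), "R" (3x3) and "t" (3): a world point X has camera coordinates R X + t. Camera axes: x right, y down, z forward; pixel columns grow to the right and rows downward; lengths in m; the calibration is good to about 2 mm. The wrist camera is an equidistant fisheye: a pixel r from the principal point sees the ray r / f radians off the axis. A picture is of the moment at which its call begins.
- ticket.hand_in(): hands the job in; it is judged then, once.
Trained networks look in a picture, given as the dict that the camera call returned (one of the last four; its "shot" number tells which), for a name from the list of things; names that differ only in an ending like _2 or _b are one class to them, and where a whole thing is asked for, a point or a joint stands for the part that bears it (a point fixed in the world has none). Each returns a list of dicts, best first, with "conf" (0 to 1); they miss things now and then, are a little off and sometimes report something else, mostly with a low value. They report only what shows in the picture. A call takes as long as a camera call.
- boxes_of(query, picture): "position" ([x, y, z] in m, in world coordinates, good to about 4 mm: the middle of the surface that is visible of it).
- outline_of(query, picture): "region" (420x560 bool, what is visible of it).
The state is a dict: "clock": time; "joint_pos": joint angles; "joint_velocities": joint speeds; "tau": joint torques, N m; "position": TCP position; "ee_rot": TCP orientation; "ft_force": force on the tool from outside, world axes, zero at the start; "torque": the same for the moment, N m; "grip_width": opening from 0.0 (shut) to 1.0 (fully open); "grasp_force": force on a finger pad.
Only numpy, scipy, OpenCV 4.12 (cv2) and the standard library are available. Lean on these libraries where they do the work, as an engineer would, in place of code of your own. Each camera call takes 0.05 s, during which the arm holds its last target. There are 200 camera calls.

## Working session

There is one attempt and no reset: what is moved stays moved. The work goes in short steps, Python scripts to look and compute and a tool call to move; the robot and the scene stay as the last step left them, time stands still between calls to the robot, and variables do not carry over. Pictures are saved under pics/ and viewed, at most 10 in all, crops included, and the job is handed in when it is done.

Besides the shell and the picture viewer there is one more tool, called after "Emit:" as name(argument=value, ...) on one line, values as JSON. carry_out: Moves the arm, as the interface text tells. Its arguments: {"type":"object","properties":{"deltas":{"type":"array","items":{"type":"array","items":{"type":"number"}}},"force":{"type":"number"}},"required":["deltas"]}

```bash
mkdir -p pics
cat > h.py <<'E'
import numpy as np, cv2
from workcell import manip, camera, ticket, boxes_of, outline_of
def cloud(p):
    h,w=p["depth"].shape; f=h/2/np.tan(np.radians(p["vertical_fov"])/2)
    v,u=np.mgrid[:h,:w]; d=p["depth"]
    X=np.stack([(u-p["cx"])/f*d,(v-p["cy"])/f*d,d],-1)
    return (X-p["t"])@p["R"]
def save(p,n): cv2.imwrite(f"pics/{n}.png",cv2.cvtColor(p["img"],cv2.COLOR_RGB2BGR))
E
python3 - <<'E'
from h import *
o=manip.get_obs(); print(o["position"],o["ee_rot"],o["clock"],o["ft_force"])
for n in("top","side"):
    p=camera(n); save(p,n+"0"); C=cloud(p)
    for q in("disp_orange","disp_blue","disp_orange_pad","disp_blue_pad","disp_orange_roller","usb_stick","flux_bottle","clip","brick"):
        for b in boxes_of(q,p)[:2]: print(n,q,np.round(b["position"],3),round(b["conf"],2))
    hsv=cv2.cvtColor(p["img"],cv2.COLOR_RGB2HSV)
    for nm,lo,hi in(("orange",(5,140,80),(20,255,255)),("blue",(100,120,60),(125,255,255))):
        m=(cv2.inRange(hsv,lo,hi)>0)&(p["depth"]>0)
        k,l,s,c=cv2.connectedComponentsWithStats(m.astype(np.uint8))
        for i in range(1,k):
            if s[i,4]>60:
                P=C[l==i]; print(n,nm,s[i],c[i].round(),np.median(P,0).round(3),P.min(0).round(3),P.max(0).round(3))
E
```

```text
[0.20407312 0.59037557 0.25251909] [ 1.65611472e-01  9.86190817e-01 -7.12662980e-04 -7.53604224e-05] 0.0 [-0.55846618  0.5994463  -0.3403749 ]
top disp_orange [0.573 0.287 0.06 ] 0.72
top disp_blue [ 0.571 -0.328  0.057] 0.62
top disp_orange_pad [0.469 0.28  0.056] 0.58
top disp_blue_pad [ 0.456 -0.338  0.057] 0.72
top disp_blue_pad [ 0.592 -0.336  0.077] 0.72
top usb_stick [ 0.457 -0.039  0.008] 0.36
top brick [0.484 0.535 0.033] 0.49
top orange [189 204  30  29 202] [202. 216.] [0.62  0.29  0.072] [0.549 0.234 0.002] [0.684 0.342 0.084]
top orange [207 251  13   9  74] [213. 255.] [0.436 0.284 0.063] [ 0.167  0.263 -0.001] [0.475 0.308 0.67 ]
top blue [337 172  30  26 185] [350. 182.] [ 0.608 -0.337  0.071] [ 0.539 -0.424 -0.01 ] [ 0.688 -0.29   0.083]
top blue [359 215  12  10  65] [364. 220.] [ 0.429 -0.336  0.064] [ 0.412 -0.372 -0.004] [ 0.475 -0.317  0.073]
top blue [   0  218   50   92 1008] [ 21. 261.] [0.628 1.017 0.035] [ 0.435  0.866 -0.01 ] [0.816 1.102 0.247]
side disp_orange [0.58  0.263 0.044] 0.82
side disp_orange [ 0.469 -0.342  0.058] 0.72
side disp_blue [ 0.565 -0
[... 585 characters left out ...]
92] [0.776 1.011 0.272] [0.857 1.302 0.31 ]
side blue [190 113  11  35  68] [197. 132.] [0.633 1.089 0.058] [ 0.563  0.999 -0.004] [0.717 1.296 0.155]
side blue [205 114  12  21 163] [212. 125.] [0.728 1.123 0.083] [ 0.649  0.961 -0.003] [0.787 1.326 0.131]
side blue [231 115  11  33 189] [237. 132.] [0.828 1.    0.054] [0.716 0.824 0.   ] [0.897 1.109 0.129]
side blue [351 242  53  28 332] [382. 255.] [ 0.612 -0.365  0.071] [ 0.538 -0.394 -0.004] [ 0.738 -0.202  0.074]
side blue [315 271  21  14 149] [325. 278.] [ 0.426 -0.34   0.063] [ 0.413 -0.358 -0.002] [ 0.469 -0.249  0.066]
side blue [479 272  21  24  71] [490. 285.] [ 0.824 -0.518  0.01 ] [ 0.74  -0.547  0.   ] [ 0.899 -0.494  0.03 ]
```

View pics/top0.png

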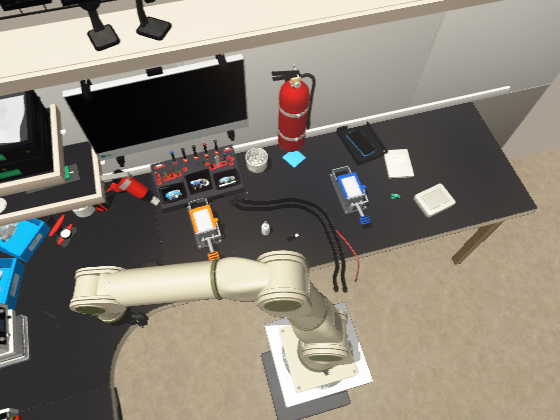

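```bash
cat >> h.py <<'E'
from scipy.spatial.transform import Rotation as Ro
def plan(target):
    o=manip.get_obs(); R=Ro.from_quat(o["ee_rot"]); d=R.inv().apply(np.array(target)-o["position"])
    print("delta tool mm",(d*1000).round(1),"frac",(d/.15).round(3)); print("axes x,y",R.as_matrix()[:,:2].T.round(3).tolist())
E
python3 -c "
from h import *
plan([.436,.285,.25])"
```

```text
delta tool mm [-319.  -213.2    3.3] frac [-2.127 -1.421  0.022]
axes x,y [[-0.945, 0.327, 0.0], [0.327, 0.945, 0.0]]
```

The top view shows the orange dispenser at about (205,222) with its pad partly hidden by the arm at (213,254), and the blue one at (350,185). The bottle is at (266,228) and the stick at (293,237). I'm moving above the orange pad now.

Emit:
carry_out(deltas=[[-0.15, -0.1, 0, 0, -1], [-0.3, -0.2, 0, 0, -1], [-0.5, -0.33, 0, 0, -1], [-0.7, -0.47, 0, 0, -1], [-0.9, -0.6, 0, 0, -1], [-1, -0.67, 0, 0, -1], [-1, -0.67, 0, 0, -1]], force=40)

```text
clock: 1.88
position: [0.3136, 0.4464, 0.2535]
ee_rot: [0.166, 0.986, 0.0, 0.0]
ft_force: [-0.4, 0.4, -0.7]
grip_width: 0.0
grasp_force: 0.0
```

Emit:
carry_out(deltas=[[-0.15, -0.1, 0, 0, -1], [-0.3, -0.2, 0, 0, -1], [-0.5, -0.33, 0, 0, -1], [-0.7, -0.47, 0, 0, -1], [-0.85, -0.57, 0, 0, -1], [-0.95, -0.63, 0, 0, -1], [-0.95, -0.63, 0, 0, -1], [-0.95, -0.63, 0, 0, -1]])

```text
clock: 2.88
position: [0.4159, 0.3124, 0.2532]
ee_rot: [0.165, 0.986, 0.0, -0.0]
ft_force: [-0.7, -0.2, -0.7]
grip_width: 0.002
grasp_force: 0.0
```

Run:
```python
from h import *
plan([.436,.285,.25])
for n in("side","top","wrist"):
    p=camera(n); save(p,n+"1")
    for q in("disp_orange_pad","disp_orange","disp_orange_roller"):
        for b in boxes_of(q,p)[:2]: print(n,q,np.round(b["position"],3),round(b["conf"],2))
    hsv=cv2.cvtColor(p["img"],cv2.COLOR_RGB2HSV); m=(cv2.inRange(hsv,(5,140,80),(20,255,255))>0)&(p["depth"]>0)
    if n=="wrist":
        f=210/np.radians(p["vertical_fov"]/2); f=210/np.tan(np.radians(p["vertical_fov"])/2)
        v,u=np.mgrid[:420,:560]; x=u-p["cx"];y=v-p["cy"];r=np.hypot(x,y)+1e-9;th=r/f
        d=p["depth"]; t=np.tan(th)*d
        C=(np.stack([x/r*t,y/r*t,d],-1)-p["t"])@p["R"]
    else: C=cloud(p)
    k,l,s,c=cv2.connectedComponentsWithStats(m.astype(np.uint8))
    for i in range(1,k):
        if s[i,4]>40:
            P=C[l==i]; print(n,s[i],np.median(P,0).round(3),np.percentile(P,5,0).round(3),np.percentile(P,95,0).round(3))
```

```text
delta tool mm [-27.9 -19.4   3.2] frac [-0.186 -0.129  0.021]
axes x,y [[-0.946, 0.325, 0.001], [0.325, 0.946, 0.0]]
side disp_orange_pad [0.489 0.282 0.058] 0.52
side disp_orange [0.579 0.26  0.044] 0.87
side [246 172  34  12  99] [0.616 0.27  0.071] [0.556 0.237 0.066] [0.654 0.335 0.073]
side [217 185  13   7  56] [0.436 0.279 0.062] [ 0.421  0.262 -0.001] [0.472 0.396 0.066]
top disp_orange_pad [0.444 0.284 0.058] 0.72
top disp_orange [0.509 0.276 0.055] 0.82
top disp_orange [ 0.573 -0.327  0.056] 0.5
top [207 251  13  10  84] [0.436 0.284 0.063] [0.421 0.266 0.001] [0.457 0.306 0.069]
wrist disp_orange_pad [0.439 0.287 0.066] 0.9
wrist disp_orange [0.474 0.301 0.064] 0.72
wrist [238 194  49  43 602] [0.44  0.279 0.064] [ 0.422  0.266 -0.001] [0.457 0.302 0.065]
wrist [273 329  14  19  63] [0.427 0.307 0.278] [ 0.409  0.23  -0.001] [0.649 0.316 0.305]
```

View pics/wrist1.png

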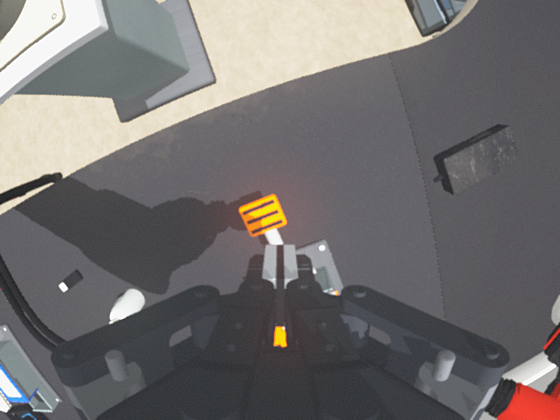

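The wrist view shows the orange pad at about (263,215), with the lever arm leading toward the trough and nothing loose near it. Its centre is about (0.438, 0.285). I'll go over it, align, and descend to just above.

Emit:
carry_out(deltas=[[-0.1, -0.06, 0, -0.2, -1], [-0.193, -0.127, 0, -0.4, -1], [-0.193, -0.127, 0.15, -0.63, -1], [-0.193, -0.127, 0.35, -0.63, -1], [-0.193, -0.127, 0.55, -0.63, -1], [-0.193, -0.127, 0.75, -0.63, -1], [-0.193, -0.127, 0.88, -0.63, -1], [-0.193, -0.127, 0.95, -0.63, -1], [-0.193, -0.127, 0.95, -0.63, -1]])

```text
clock: 4.6
position: [0.4379, 0.2833, 0.1106]
ee_rot: [0.001, 1.0, -0.0, -0.0]
ft_force: [0.4, -0.2, 0.2]
grip_width: 0.001
grasp_force: 0.0
```

Run:
```python
from h import *
plan([.437,.285,.057]); print(manip.get_obs()["joint_pos"])
p=camera("side"); 
cv2.imwrite("pics/side2.png",cv2.resize(p["img"][130:250,160:320,::-1],None,fx=4,fy=4,interpolation=cv2.INTER_CUBIC))
p=camera("wrist"); save(p,"wrist2")
```

```text
delta tool mm [ 0.9  1.7 53.6] frac [0.006 0.011 0.357]
axes x,y [[-1.0, 0.003, 0.001], [0.003, 1.0, -0.0]]
[-0.80678689  0.23680209  0.16255693  1.90521001 -0.04500939  1.0038027
  0.94336017]
```

View pics/side2.png

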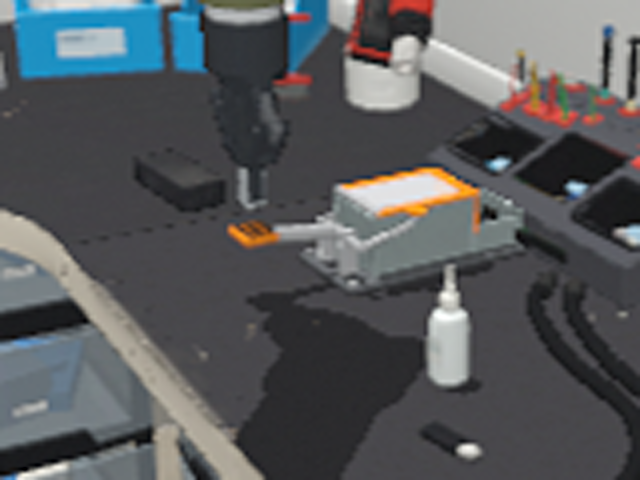

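View pics/wrist2.png

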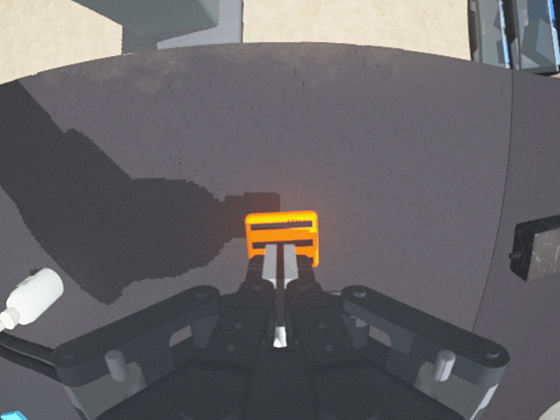

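Both views show the fingertips centred over the orange pad: in the wrist view the tips are at about (280,260) and the pad spans 246–318. Pressing down gently.

Emit:
carry_out(deltas=[[0, 0.01, 0.06, 0, -1], [0, 0.01, 0.12, 0, -1], [0, 0.01, 0.16, 0, -1], [0, 0.01, 0.19, 0, -1], [0, 0.01, 0.22, 0, -1], [0, 0.01, 0.25, 0, -1], [0, 0.01, 0.28, 0, -1], [0, 0.01, 0.31, 0, -1], [0, 0.01, 0.34, 0, -1], [0, 0.01, 0.34, 0, -1]])

```text
clock: 5.95
position: [0.4371, 0.285, 0.0595]
ee_rot: [0.001, 1.0, -0.0, -0.001]
ft_force: [-4.9, -1.0, 6.2]
grip_width: 0.0
grasp_force: 3.8
```

Run:
```python
from h import *
p=camera("side"); 
cv2.imwrite("pics/side3.png",cv2.resize(p["img"][130:250,160:320,::-1],None,fx=4,fy=4,interpolation=cv2.INTER_CUBIC))
print(manip.get_obs()["ft_force"])
for n in ("side","top"):
  for b in boxes_of("disp_orange_roller",camera(n))[:2]: print(n,np.round(b["position"],3),round(b["conf"],2))
```

```text
[-5.00890265 -1.41425426  6.82045745]
```

View pics/side3.png

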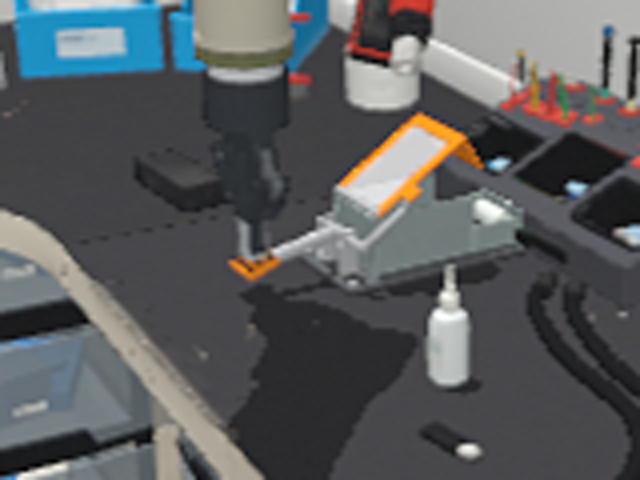

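The side crop shows the lid open and the white roller in the tray at (490,212). I'll press 3 mm more, hold, then ease up slowly.

Emit:
carry_out(deltas=[[0, 0, 0.01, 0, -1], [0, 0, 0.02, 0, -1], [0, 0, 0.02, 0, -1], [0, 0, 0.02, 0, -1], [0, 0, 0.02, 0, -1], [0, 0, 0.02, 0, -1]])

```text
clock: 6.95
position: [0.4374, 0.285, 0.0569]
ee_rot: [0.001, 1.0, -0.0, -0.001]
ft_force: [-5.1, -2.4, 5.5]
grip_width: -0.005
grasp_force: 3.7
```

Run:
```python
from h import *
p=camera("side"); C=cloud(p); save(p,"side4")
hsv=cv2.cvtColor(p["img"],cv2.COLOR_RGB2HSV); m=(cv2.inRange(hsv,(5,140,80),(20,255,255))>0)&(p["depth"]>0)
P=C[m]; P=P[(P[:,0]>.5)&(P[:,0]<.7)&(abs(P[:,1]-.28)<.06)&(P[:,2]>.06)]
print(len(P),P[:,2].max()); print(P[np.argsort(P[:,0])][::8].round(3)); print(manip.get_obs()["position"])
```

```text
149 0.1351420698320608
[[0.547 0.246 0.071]
 [0.555 0.326 0.078]
 [0.563 0.252 0.082]
 [0.571 0.258 0.086]
 [0.575 0.235 0.089]
 [0.58  0.325 0.099]
 [0.588 0.259 0.099]
 [0.597 0.253 0.103]
 [0.604 0.329 0.114]
 [0.614 0.253 0.116]
 [0.621 0.25  0.124]
 [0.623 0.293 0.126]
 [0.627 0.314 0.131]
 [0.628 0.256 0.128]
 [0.631 0.307 0.129]
 [0.633 0.264 0.129]
 [0.641 0.255 0.123]
 [0.65  0.27  0.109]
 [0.656 0.295 0.1  ]]
[0.43735634 0.28500773 0.05684745]
```

The lid stands at about 0.62 rad, top at 135 mm. Easing the lever up now.

Emit:
carry_out(deltas=[[0, 0, -0.01, 0, -1], [0, 0, -0.02, 0, -1], [0, 0, -0.03, 0, -1], [0, 0, -0.04, 0, -1], [0, 0, -0.05, 0, -1], [0, 0, -0.06, 0, -1], [0, 0, -0.07, 0, -1], [0, 0, -0.08, 0, -1], [0, 0, -0.09, 0, -1], [0, 0, -0.1, 0, -1], [0, 0, -0.11, 0, -1], [0, 0, -0.12, 0, -1], [0, 0, -0.13, 0, -1], [0, 0, -0.14, 0, -1], [0, 0, -0.15, 0, -1], [0, 0, -0.16, 0, -1], [0, 0, -0.17, 0, -1], [0, 0, -0.18, 0, -1], [0, 0, -0.19, 0, -1], [0, 0, -0.2, 0, -1]])

```text
clock: 9.5
position: [0.4382, 0.2849, 0.0868]
ee_rot: [0.002, 1.0, 0.0, 0.0]
ft_force: [0.8, -0.0, 0.1]
grip_width: -0.002
grasp_force: 0.0
```

Emit:
carry_out(deltas=[[0, 0, -0.01, 0, -1], [0, 0, -0.02, 0, -1], [0, 0, -0.03, 0, -1], [0, 0, -0.04, 0, -1], [0, 0, -0.06, 0, -1], [0, 0, -0.1, 0, -1], [0, 0, -0.2, 0, -1], [0, 0, -0.35, 0, -1], [0, 0, -0.5, 0, -1], [0, 0, -0.5, 0, -1], [0, 0, -0.5, 0, -1]])

```text
clock: 10.88
position: [0.4379, 0.2848, 0.1617]
ee_rot: [0.001, 1.0, 0.0, -0.0]
ft_force: [-0.1, 0.2, -0.5]
grip_width: 0.003
grasp_force: 0.0
```

Run:
```python
from h import *
p=camera("side"); C=cloud(p); print(manip.get_obs()["ft_force"])
cv2.imwrite("pics/side5.png",cv2.resize(p["img"][130:250,160:320,::-1],None,fx=4,fy=4,interpolation=cv2.INTER_CUBIC))
hsv=cv2.cvtColor(p["img"],cv2.COLOR_RGB2HSV); m=(cv2.inRange(hsv,(5,140,80),(20,255,255))>0)&(p["depth"]>0)
P=C[m]; P=P[(P[:,0]>.5)&(P[:,0]<.7)&(abs(P[:,1]-.28)<.06)]; print(P.max(0))
for b in boxes_of("disp_orange_roller",p)[:2]: print(np.round(b["position"],3),round(b["conf"],2))
Q=C[180:187,280:285]; print(np.median(Q.reshape(-1,3),0))
```

```text
[-0.53697894 -0.27690615  0.20043344]
[0.65810376 0.33324115 0.07383456]
[ 0.584 -0.336  0.071] 0.44
[0.69103506 0.29526593 0.03161182]
```

View pics/side5.png

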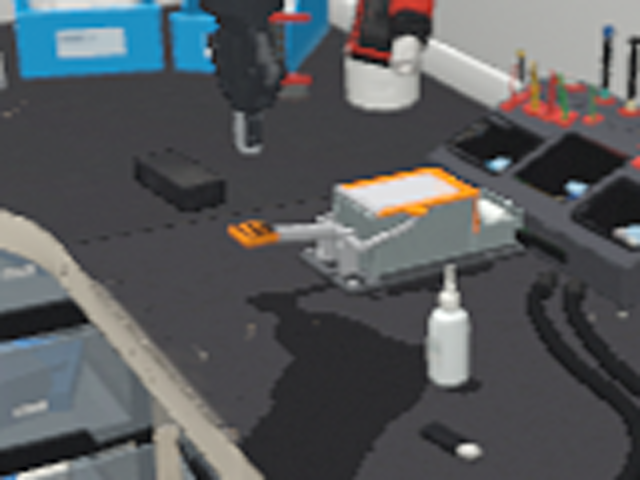

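The side crop shows the lid shut (top at 74 mm) and the roller in the tray at (490,212). The lever is up, the fingers are clear, and the loose things in view haven't moved.

```bash
python3 -c "
from h import *
print(ticket.hand_in())"
```

```text
the job is handed in; nothing more can be done
None
```

I handed the job in, with no verdict returned: the orange lever was pressed right down (lid about 0.62 rad), the roller lies in the catch tray, and the lid was eased shut over about 2.5 s without touching the blue dispenser or any loose things.

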